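# Latch the pinch cap onto the camera lens

### The job

Put the grey dust cap on the larger of the two upward-facing camera lenses: pinch the cap's two sprung finger tabs fully together, carry it over and enter it in the lens, press it gently but fully home against the sprung seal inside, and only then let the tabs spring out under the lens rim so that the cap stays latched by itself. Do not force the lens, and leave the other things on the bench where they stand.

Things in the scene. Friction and masses are not known exactly. Their poses are not given: they have to be found in the camera images.
- cap: loose round grey dust cap, about 75 g, lying tabs up. Origin: centre of its underside, z up. Plug 57.7 mm in diameter from z = 0 to 12 mm, foot chamfered; flange 72 mm in diameter, z = 12 to 16 mm; two upright black finger tabs, z = 16 to 38 mm, 18 mm wide along x, on the +y and -y side: 34 mm across their outer faces when free, 25 mm fully pinched. Takes any turn about z in the lens.
- tab_a (a joint): inward travel of the +y finger tab (m): 0 free, 0.0045 fully pinched; spring 3 N to 6.6 N. The tab carries a latch nose, 10 mm wide, z = 1.5 to 5.5 mm on the cap, that sticks out of the plug to a radius of 33 mm when free and 28.5 mm when fully pinched.
- tab_b (a joint): the same for the -y finger tab
- camera: camera with the larger lens, fixed, lens up. Grey housing 96 x 92 x 46 mm, origin under its centre on the bench; lens axis = its z. Barrel 80 mm outside, mouth 60 mm, rim lip 4 mm thick with a 68 mm groove below. Barrel screwed out by an unreported amount: rim 95.5 to 109.5 mm above the bench, to be found by feel. Fully home the flange sits on the rim; tabs spring out only within 2.5 mm of that.
- seal (a joint): compression (m) of the sprung black ring inside the large lens: 0 relaxed, its top 8 mm below the rim; the plug meets it 4 mm before fully home, where it reads 0.004. Pushes back 4 N at first touch, 7 N at 0.0015, 12 N fully home; beyond that the stop is rigid. It lifts an unlatched cap off; under a latched cap it stays near 0.0015.
- camera_small: the other camera, fixed, same housing, with a smaller lens (barrel 56 mm in outer diameter, mouth 44 mm, rim 94 mm high); origin as for the other. Not to be touched.
- media_bottle: bystander: bottle with blue screw cap, 56 mm wide, 101 mm high, origin under its centre
- petri_dish: bystander: closed dish, 62 mm wide, 16 mm high, origin under its centre
- slide_box: bystander: small carton, 40 x 64 x 28 mm, origin under its centre
- timer: bystander: small bench timer, 58 x 72 mm, 19 mm high, origin under its centre
There are look-alikes about, which are no part of the job. What is shaped like the camera but green is not meant. Leave any orange look-alike of the cap alone.

How it is judged (in metres and radians):
On the way, in this order (a step that is already met when the one before it is completed fails the run):
1. the cap is lifted off the bench with both tabs pinched (height (world z) of cap above 0.04 m and value of joint each of tab_a, tab_b above 0.003 m), for 0.2 s.
2. the cap is in the large lens, pressed down on the seal, tabs still pinched (value of joint seal above 0.0016 m and horizontal distance between cap and camera below 0.004 m and value of joint each of tab_a, tab_b above 0.0025 m), for 0.1 s.
At the end, for the whole second after the job is handed in: The cap sits in the large lens, its axis within 4 mm of the lens axis and level within 0.06 rad, both tabs sprung out again to within 1.5 mm of free under the rim, the seal still held down by at least 0.7 mm by the latched cap, and the cap at rest (horizontal distance between cap and camera below 0.004 m and height (world z) of cap above 0.07 m and angle between cap's own z axis and vertical below 0.06 rad and value of joint each of tab_a, tab_b below 0.0015 m and value of joint seal above 0.0007 m and linear speed of cap below 0.01 m/s); the robot touches nothing.
It fails at once if the cap is forced against the lens with more than 35 N (contact force between cap and camera above 35 N).
It fails at once if the robot itself pushes on the large camera with more than 10 N (contact force between any of the fingers, the arm and camera above 10 N).
It fails at once if the small camera is pushed (contact force between anything else and camera_small above 5 N).
It fails at once if a bystander is moved by more than 15 mm (distance of any of media_bottle, petri_dish, slide_box, timer from where it was at the start of the episode above 0.015 m).
It also fails if it takes over 45 s, if anything falls off the work surface, if the arm or the gripper's body presses on something with over 40 N, if the wrist force passes 120 N, or if a joint passes its speed limit or range.

### The arm

A 6-joint arm with a two-finger parallel gripper is mounted at the origin on a cart in front of the work surface, level with it; the furniture and walls round the work are solid. World frame = base frame: x ahead of the robot, y to its left, z up, the work surface at z = 0. Lengths are in mm, angles in rad, forces in N, time in s.
With the tool pointing down it reaches from about 300 to 775 mm from the base axis. Payload 14.6 kg.
Tool frame: the origin (TCP) lies at the very end of the fingers, on their centre line; the grasp point (between the pads) lies 19 mm behind it; z points along the fingers, y is the line along which they close (so a half turn about z gives the same grasp; the last joint's range is limited). The gripper opens to 94 mm and grips with 3 to 60 N. Pads are 16 mm wide; open, the fingers measure 119 mm over their backs; the gripper's body (75 mm by 177 mm) begins 78 mm behind the grasp point.
Start: joints at [1.068, 0.3, 1.521, -0, 1.321, -0.067], TCP at [232.171, 498.584, 205.446] pointing down, gripper open.
Joint ranges: [-3.03, 3.03], [-0.79, 2.21], [0.23, 2.52], [-1.04, 4.18], [0, 3.07], [-2.55, 2.55]. Speed limits (rad/s): [2.22, 2.22, 2.57, 3.14, 3.14, 3.14].

### API

Orientations are given as [roll, pitch, yaw] about the fixed x, y, z axes, in that order (R = Rz(yaw) Ry(pitch) Rx(roll)).
In Python, from cell import manip, optics gives the robot as it stands.
- The arm moves only by the shell command python3 -m crank 'ROWS' [FORCE]. ROWS is JSON, a list of rows, each a list of 7 numbers: the opening in per cent of the stroke, from 0 (shut) to 100 (fully open), then the shift along the tool's x, y, z in mm, then the turn, a rotation vector about the tool's x, y, z in rad. A call has 1 to 10 rows; each row is the pose to reach, as a shift and turn from the pose commanded when the call began, along the tool's axes at that moment; what a row does not reach only later rows make up. A row lasts 1/10 s, in which the tool goes at most 50 mm and 8.59 degrees, less where a joint would pass 70% of its speed; a pose out of reach is approached as far as the arm can. A call with a gripper value outside its range is refused whole. The fingers move at their own pace and stop on an object; FORCE is the grip in N (left out, the last holds). Time passes only in rows, so rows that repeat a pose let the fingers close. It gives the time, the measured TCP pose, the force, the opening and the grip force at its end, in the units of the state.
- manip.read_state(): the state, without advancing time (a new reading comes with each control period).
- optics.camera(name): name is "side" or "top" or "wrist"; returns (picture, depth): 400x640x3 uint8, red, green, blue; 400x640 float32, mm along the optical axis (not along the pixel's ray), 0 where there is no reading.
- optics.calibration(name): a dict with "camera_matrix" (3x3 intrinsics, pixels), "k1" (the pictures are not rectified: a ray, as slopes to the right and down, at radius r is drawn at 1 + k1 r^2 times it, then the intrinsics apply), "R" (3x3) and "t" (3): a world point X has camera coordinates R X + t. Camera axes: x right, y down, z forward; pixel columns grow to the right and rows downward; lengths in mm; the calibration is good to about 2 mm. A picture is of the moment at which its call begins: read the wrist's pose just before it. calibration takes no time and is no camera call; for the wrist camera it gives the pose at the moment of the call.
- manip.sign_off(): hands the job in; it is judged then, once.
The state is a dict: "clock": time; "joints": joint angles; "qd": joint speeds; "effort": joint torques, N m; "eef_pos": TCP position; "eef_rot": TCP orientation; "wrist_force": force on the tool from outside, world axes, zero at the start; "moment": the same for the moment, N m; "finger_gap": finger opening in mm; "finger_force": force on a finger pad.
Only numpy, scipy, OpenCV 4.12 (cv2) and the standard library are available. Lean on these libraries where they do the work, as an engineer would, in place of code of your own. Each camera call takes 0.05 s, during which the arm holds its last target. There are 200 camera calls.

## Working session

There is one attempt and no reset: what is moved stays moved. The work goes in short steps, Python scripts to look and compute and a shell command to move; the robot and the scene stay as the last step left them, time stands still between calls to the robot, and variables do not carry over. Pictures are saved under pics/ and viewed, at most 10 in all, crops included, and the job is handed in when it is done.

```bash
ls; mkdir -p pics; python3 - <<'E'
from cell import manip, optics
import cv2, numpy as np
s=manip.read_state(); print({k:np.round(v,3).tolist() for k,v in s.items()})
for n in ("top","side"):
    p,d=optics.camera(n); np.savez(n+".npz",p=p,d=d); cv2.imwrite(f"pics/{n}.png",p[:,:,::-1])
    c=optics.calibration(n); print(n,{k:np.round(v,3).tolist() for k,v in c.items()})
E
```

```text
pics
{'clock': 0.0, 'joints': [1.068, 0.3, 1.522, -0.0, 1.321, -0.067], 'qd': [0.001, -0.002, 0.001, -0.0, 0.0, 0.002], 'effort': [0.003, -53.179, -35.275, 0.071, 0.024, -0.0], 'eef_pos': [232.053, 498.357, 204.883], 'eef_rot': [-3.14, -0.0, 2.706], 'wrist_force': [0.601, 0.69, 0.617], 'moment': [-0.027, -0.044, 0.005], 'finger_force': 0.0, 'finger_gap': 93.981}
top {'camera_matrix': [[428.709, 0.0, 324.878], [0.0, 428.709, 202.114], [0.0, 0.0, 1.0]], 'k1': 0.013, 'R': [[-0.026, -1.0, -0.001], [-0.979, 0.026, -0.201], [0.201, -0.004, -0.98]], 't': [3.617, 603.308, 1040.217]}
side {'camera_matrix': [[384.667, 0.0, 317.489], [0.0, 384.667, 197.96], [0.0, 0.0, 1.0]], 'k1': -0.048, 'R': [[-0.969, -0.246, 0.014], [-0.116, 0.404, -0.907], [0.217, -0.881, -0.42]], 't': [586.102, 124.301, 760.623]}
```

View pics/top.png

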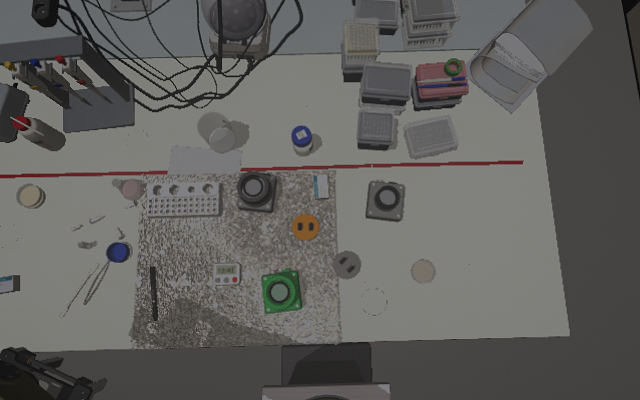

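View pics/side.png

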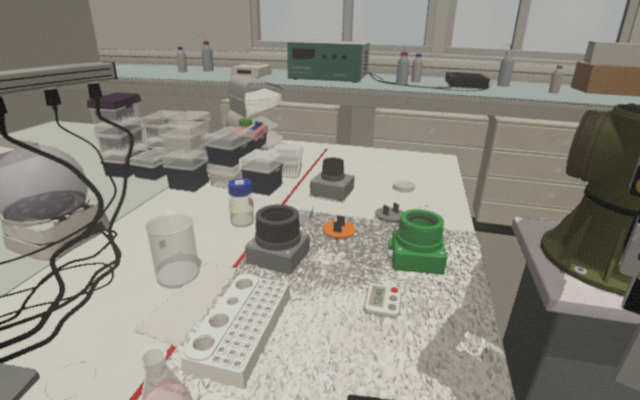

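The top view shows the grey cap at (347,264), the large lens at (256,188), the small camera at (387,198), and the orange and green look-alikes at (305,227) and (281,291). Next I measure the cap and the lens.

```bash
cat > h.py <<'E'
import numpy as np, cv2
from cell import manip, optics
def toworld(c,uv,z):
    """pixels -> world points on plane z (calibration c)"""
    uv=np.atleast_2d(np.asarray(uv,float)); K=c["camera_matrix"]; K=np.array(K); k=c["k1"]
    d=(uv-K[:2,2])/[K[0,0],K[1,1]]; r=d.copy()
    for _ in range(10): r=d/(1+k*(r**2).sum(1,keepdims=True))
    R=np.array(c["R"]); o=-R.T@np.array(c["t"]); w=np.c_[r,np.ones(len(r))]@R
    return o+w*((z-o[2])/w[:,2])[:,None]
def cloud(c,d):
    v,u=np.mgrid[:400,:640]; K=np.array(c["camera_matrix"]);R=np.array(c["R"])
    q=(np.c_[u.ravel(),v.ravel()]-K[:2,2])/[K[0,0],K[1,1]]; r=q.copy()
    for _ in range(10): r=q/(1+c["k1"]*(r**2).sum(1,keepdims=True))
    X=np.c_[r,np.ones(len(r))]*d.ravel()[:,None]
    return ((X-np.array(c["t"]))@R).reshape(400,640,3)
E
python3 - <<'E'
from h import *
c=optics.calibration("top"); f=np.load("top.npz"); p,d=f["p"],f["d"]
P=cloud(c,d)
print("bench z",np.median(P[300:320,380:420,2]))
a=cv2.resize(p[244:284,322:372],None,fx=8,fy=8,interpolation=cv2.INTER_CUBIC)
b=cv2.resize(p[168:218,230:282],None,fx=7,fy=7,interpolation=cv2.INTER_CUBIC)
m=np.zeros((360,400+370,3),np.uint8); m[:320,:400]=a; m[:350,400:764]=b
cv2.imwrite("pics/crop.png",m[:,:,::-1])
for n,(r0,r1,c0,c1) in dict(cap=(244,284,322,372),lens=(165,220,228,284)).items():
    Q=P[r0:r1,c0:c1].reshape(-1,3); col=p[r0:r1,c0:c1].reshape(-1,3)
    for lo,hi in ((9,22),(28,45),(40,52),(88,115)):
        k=(Q[:,2]>lo)&(Q[:,2]<hi)
        if k.sum()>5:
            (cx,cy),rad=cv2.minEnclosingCircle(Q[k,:2].astype(np.float32)); print(n,lo,hi,k.sum(),np.median(Q[k],0).round(1),Q[k].mean(0).round(1),(round(cx,1),round(cy,1),round(rad,1)))
E
```

```text
bench z -2.196505067492395
cap 9 22 580 [444.1 -61.9  14.9] [444.2 -61.4  14.9] (450.5, -44.6, 54.9)
cap 28 45 31 [448.5 -60.   37.3] [444.5 -62.9  36.8] (444.3, -63.3, 17.7)
cap 40 52 6 [445.3 -63.1  40.7] [445.  -64.4  40.8] (445.7, -64.7, 16.1)
lens 9 22 72 [597.5 139.6  11.2] [616.7 157.3  13.4] (638.3, 174.1, 80.8)
lens 28 45 219 [605.7 141.2  42.7] [620.3 156.3  41. ] (640.1, 167.4, 63.6)
lens 40 52 308 [608.1 143.1  44.8] [622.6 157.9  45. ] (639.9, 168.4, 63.1)
lens 88 115 500 [636.8 166.5  98.4] [638.3 167.4  97.4] (640.7, 168.5, 40.1)
```

View pics/crop.png

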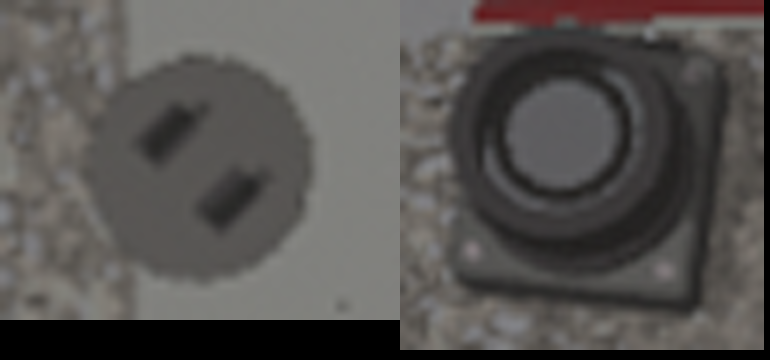

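The crop shows the cap's tabs at about (343,260) and (351,269), so they run at 45 degrees in the world. The cap is near (444,-62) and the lens axis near (640,168). I'll move above the cap in two calls.

```bash
python3 -m crank '[[100,-214,-209,0,0,0,0.35],[100,-214,-209,0,0,0,0.35],[100,-214,-209,0,0,0,0.35],[100,-214,-209,0,0,0,0.35],[100,-214,-209,0,0,0,0.35],[100,-214,-209,0,0,0,0.35],[100,-214,-209,0,0,0,0.35],[100,-214,-209,0,0,0,0.35],[100,-214,-209,0,0,0,0.35]]' 10
cat >> h.py <<'E'
def plan(target,yaw):
    """shift in tool axes and turn about tool z from the present pose"""
    from scipy.spatial.transform import Rotation as Rn
    s=manip.read_state(); R=Rn.from_euler("xyz",s["eef_rot"]); G=Rn.from_euler("xyz",[np.pi,0,yaw])
    print("clock",round(s["clock"],2),"pos",np.round(s["eef_pos"],1),"rot",np.round(s["eef_rot"],4),"gap",np.round(s["finger_gap"],1))
    print("shift",R.inv().apply(np.array(target)-s["eef_pos"]).round(1),"turn",(R.inv()*G).as_rotvec().round(3))
E
python3 -c "
from h import *
plan([444,-62,205],2.356)"
```

```text
clock: 1.0
eef_pos: [337.7, 219.5, 205.4]
eef_rot: [-3.141, -0.0, 2.357]
wrist_force: [-0.0, -0.1, -0.7]
finger_gap: 93.8
finger_force: 0.0
clock 1.0 pos [337.7 219.5 205.4] rot [-3.1415e+00 -2.0000e-04  2.3565e+00] gap 93.8
shift [-274.2 -123.9    0.3] turn [-0.    -0.     0.001]
```

```bash
python3 -m crank '[[100,-274,-124,0,0,0,0],[100,-274,-124,0,0,0,0],[100,-274,-124,0,0,0,0],[100,-274,-124,0,0,0,0],[100,-274,-124,0,0,0,0],[100,-274,-124,0,0,0,0],[100,-274,-124,0,0,0,0],[100,-274,-124,0,0,0,0],[100,-274,-124,0,0,0,0]]'
python3 - <<'E'
from h import *
c=optics.calibration("wrist"); p,d=optics.camera("wrist"); np.savez("w1.npz",p=p,d=d,**{k:np.array(v) for k,v in c.items()})
cv2.imwrite("pics/w1.png",p[:,:,::-1])
print(-np.array(c["R"]).T@np.array(c["t"]), np.array(c["R"]).round(3).tolist()); plan([444,-62,205],2.356)
P=cloud(c,d)
for lo,hi in ((9,22),(30,45)):
    k=(P[...,2]>lo)&(P[...,2]<hi)&(np.hypot(P[...,0]-444,P[...,1]+62)<50)
    if k.sum()>20:
        print(lo,hi,k.sum(),P[k].mean(0).round(1),cv2.minAreaRect(P[k][:,:2].astype(np.float32)),cv2.minEnclosingCircle(P[k][:,:2].astype(np.float32)))
E
```

```text
clock: 1.9
eef_pos: [443.8, -61.0, 205.2]
eef_rot: [-3.141, -0.001, 2.358]
wrist_force: [-0.3, -0.1, 0.2]
finger_gap: 93.8
finger_force: 0.0
[387.47004083  -6.61417246 385.23264833] [[0.706, 0.708, -0.001], [0.683, -0.68, 0.267], [0.188, -0.189, -0.964]]
clock 1.95 pos [443.8 -61.  205.4] rot [ 3.1416e+00 -2.0000e-04  2.3584e+00] gap 93.7
shift [-0.8 -0.6  0.4] turn [ 0.    -0.     0.002]
9 22 2319 [442.5 -62.3  16.1] ((443.43597412109375, -60.29420852661133), (72.69184112548828, 77.0850601196289), 8.745162010192871) ((447.29193115234375, -56.816497802734375), 43.60334396362305)
30 45 120 [442.7 -63.5  37.5] ((443.3344421386719, -64.01261901855469), (34.09502029418945, 18.204593658447266), 43.31987762451172) ((443.158447265625, -63.825958251953125), 18.64985466003418)
```

View pics/w1.png

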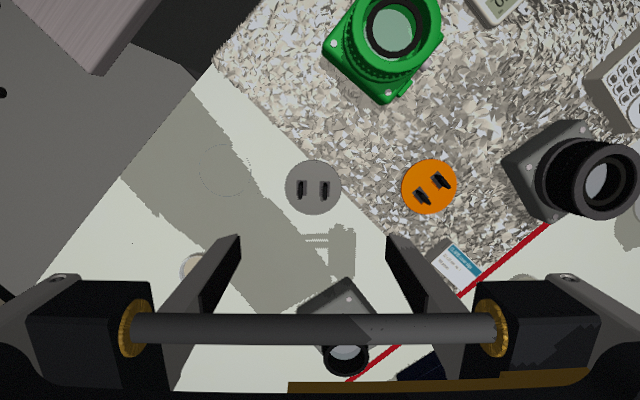

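The wrist view shows the grey cap at (313,187) with its tabs at (301,189) and (325,189), and the small camera behind the fingers. I'll refine the cap centre and yaw.

```bash
python3 - <<'E'
from h import *
f=np.load("w1.npz"); c={k:f[k] for k in ("camera_matrix","k1","R","t")}; c["k1"]=float(c["k1"]); p,d=f["p"],f["d"]; P=cloud(c,d)
k=(P[...,2]>9)&(np.hypot(P[...,0]-443,P[...,1]+62.5)<42)
m=cv2.morphologyEx(k.astype(np.uint8),cv2.MORPH_OPEN,np.ones((5,5),np.uint8))
ct=max(cv2.findContours(m,0,cv2.CHAIN_APPROX_NONE)[0],key=cv2.contourArea)[:,0]
W=toworld(c,ct,15)[:,:2]
from scipy.optimize import least_squares
r=least_squares(lambda x:np.hypot(*(W-x[:2]).T)-x[2],[443,-62,36],loss="soft_l1"); print("flange",r.x)
k=(P[...,2]>28)&(P[...,2]<45)&(np.hypot(P[...,0]-443,P[...,1]+62.5)<25)
n,l,st,ce=cv2.connectedComponentsWithStats(k.astype(np.uint8)); print(st,ce)
big=[i for i in range(1,n) if st[i,4]>20]
C=[P[l==i].mean(0) for i in big]; print(np.round(C,1))
e=C[1]-C[0]; print("angle",np.degrees(np.arctan2(e[1],e[0])))
# lens
k=(P[...,2]>85)&(np.hypot(P[...,0]-640,P[...,1]-168)<60); print("lens",k.sum(),P[k].mean(0), cv2.minEnclosingCircle(P[k][:,:2].astype(np.float32)), np.percentile(P[k][:,2],[50,90,98]))
E
```

```text
flange [-1824918.78016508  1736527.043992    2519683.47831953]
[[     0      0    640    400 255873]
 [   298    183      5     17     65]
 [   323    184      4     17     62]] [[319.50384761 199.50411728]
 [299.61538462 190.67692308]
 [324.46774194 191.75806452]]
[[431.6 -73.3  36.6]
 [453.3 -53.1  37.4]]
angle 42.916757203857095
lens 3805 [635.98627849 166.27843105  96.27759374] ((639.5157470703125, 168.2242431640625), 41.153282165527344) [ 97.46967724 101.74478286 102.38642194]
```

```bash
python3 -m crank '[[70,-1,-2,40,0,0,0.035],[60,-1,-2,90,0,0,0.035],[60,-1,-2,135,0,0,0.035],[60,-1,-2,165,0,0,0.035],[60,-1,-2,180,0,0,0.035],[60,-1,-2,187,0,0,0.035],[60,-1,-2,187,0,0,0.035],[60,-1,-2,187,0,0,0.035]]' 30
python3 - <<'E'
from h import *
p,d=optics.camera("wrist"); cv2.imwrite("pics/w2.png",p[60:400,100:540,::-1]); plan([443,-63.5,18],2.323)
E
```

```text
clock: 2.75
eef_pos: [443.7, -64.4, 19.4]
eef_rot: [3.141, 0.001, 2.322]
wrist_force: [0.6, -0.3, 0.3]
finger_gap: 56.3
finger_force: 0.0
clock 2.8 pos [443.8 -64.6  19.5] rot [3.1406e+00 1.5000e-03 2.3214e+00] gap 56.4
shift [1.4 0.1 1.5] turn [ 0.001  0.001 -0.002]
```

View pics/w2.png

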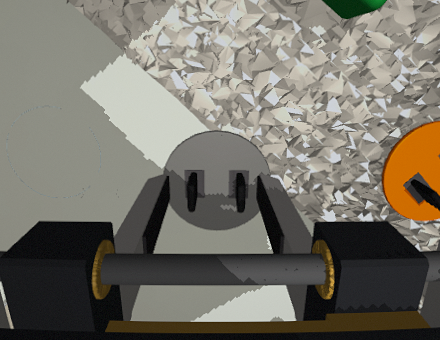

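The fingers straddle both tabs, seen at (193,190) and (241,190), and are centred on them. Now I close.

```bash
python3 -m crank '[[20,0,0,1,0,0,0],[10,0,0,1,0,0,0],[10,0,0,1,0,0,0],[10,0,0,1,0,0,0],[10,0,0,1,0,0,0],[10,0,0,1,0,0,0],[10,0,0,1,0,0,0],[10,0,0,1,0,0,0]]' 30
```

```text
clock: 3.6
eef_pos: [443.5, -64.8, 17.9]
eef_rot: [3.141, 0.001, 2.321]
wrist_force: [-1.2, 1.1, 6.7]
finger_gap: 24.0
finger_force: 29.8
```

```bash
python3 -m crank '[[10,0,0,-15,0,0,0],[10,0,0,-45,0,0,0],[10,0,0,-85,0,0,0],[10,0,0,-130,0,0,0],[10,0,0,-160,0,0,0],[10,0,0,-175,0,0,0],[10,0,0,-175,0,0,0]]'
python3 -c "
from h import *
plan([688,117,193],2.322)"
```

```text
clock: 4.3
eef_pos: [443.9, -65.0, 194.2]
eef_rot: [3.14, 0.003, 2.321]
wrist_force: [0.3, 0.6, -0.3]
finger_gap: 23.6
finger_force: 29.8
clock 4.3 pos [443.9 -65.  194.2] rot [3.1397e+00 3.0000e-03 2.3208e+00] gap 23.6
shift [-33.2 302.7   1.9] turn [ 0.002  0.003 -0.001]
```

```bash
python3 -m crank '[[10,-3,30,0,0,0,0],[10,-8,70,0,0,0,0],[10,-12,112,0,0,0,0],[10,-17,154,0,0,0,0],[10,-22,198,0,0,0,0],[10,-26,240,0,0,0,0],[10,-30,275,0,0,0,0],[10,-33,297,0,0,0,0],[10,-33,303,0,0,0,0],[10,-33,303,0,0,0,0]]'
python3 - <<'E'
from h import *
plan([688,117,193],2.322)
c=optics.calibration("wrist"); p,d=optics.camera("wrist"); np.savez("w3.npz",p=p,d=d,**{k:np.array(v) for k,v in c.items()})
cv2.imwrite("pics/w3.png",p[:,:,::-1])
P=cloud(c,d)
k=(P[...,2]>85)&(P[...,2]<115)&(np.hypot(P[...,0]-640,P[...,1]-168)<60); print("lens",k.sum(),P[k].mean(0), cv2.minEnclosingCircle(P[k][:,:2].astype(np.float32)), np.percentile(P[k][:,2],[50,90,98]))
E
```

```text
clock: 5.3
eef_pos: [687.0, 117.7, 190.5]
eef_rot: [-3.14, -0.001, 2.321]
wrist_force: [-0.7, -0.5, -0.9]
finger_gap: 23.6
finger_force: 29.8
clock 5.3 pos [687.  117.7 190.5] rot [-3.1396e+00 -1.4000e-03  2.3212e+00] gap 23.6
shift [-1.2  0.3 -2.5] turn [-0.002 -0.001 -0.001]
lens 3934 [639.21978702 169.301057    99.1930371 ] ((639.947265625, 168.5354461669922), 40.112728118896484) [101.09596187 102.31238704 102.83907257]
```

View pics/w3.png

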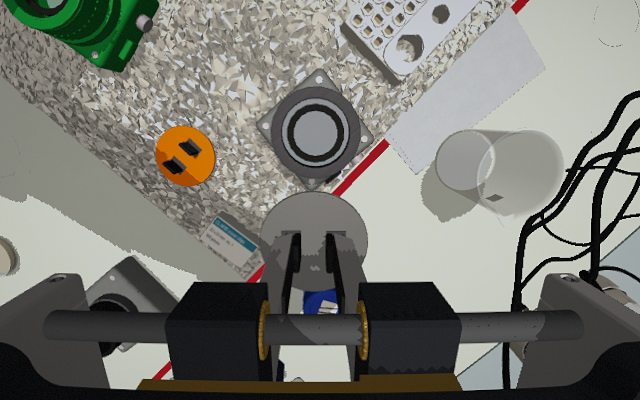

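The picture shows the large lens clear at (315,131) and the cap's flange in hand at (315,242). I fit both circles in this same view.

```bash
python3 - <<'E'
from h import *
from scipy.optimize import least_squares
f=np.load("w3.npz"); c={k:f[k] for k in ("camera_matrix","k1","R","t")}; c["k1"]=float(c["k1"]); p,d=f["p"],f["d"]; P=cloud(c,d)
def fit(Q,x0): 
    r=least_squares(lambda x:np.hypot(*(Q-x[:2]).T)-x[2],x0,loss="soft_l1",f_scale=.5); return r.x.round(2),np.abs(r.fun).mean().round(2)
# rim annulus
k=(P[...,2]>97)&(P[...,2]<108)&(np.hypot(P[...,0]-640,P[...,1]-168.5)<48)
z=np.median(P[k][:,2]); print("rim z",z,k.sum())
m=k.astype(np.uint8); cs,h=cv2.findContours(m,cv2.RETR_CCOMP,cv2.CHAIN_APPROX_NONE)
for q in cs:
    if len(q)>80: W=toworld(c,q[:,0],z)[:,:2]; print("lens circ",len(q),fit(W,[640,168,35]))
print("med rim plane fit", np.linalg.lstsq(np.c_[P[k][:,:2]-[640,168],np.ones(k.sum())],P[k][:,2],rcond=None)[0])
k=(P[...,2]>183)&(P[...,2]<193.5)&(np.hypot(P[...,0]-687,P[...,1]-117.7)<45)
z=np.median(P[k][:,2]); print("flange z",z,k.sum(), np.linalg.lstsq(np.c_[P[k][:,:2]-[687,117],np.ones(k.sum())],P[k][:,2],rcond=None)[0])
cs,_=cv2.findContours(k.astype(np.uint8),0,cv2.CHAIN_APPROX_NONE); q=max(cs,key=cv2.contourArea)[:,0]
q=q[q[:,1]<235]; W=toworld(c,q,z)[:,:2]; print("flange",len(q),fit(W,[687,117,36]))
E
```

```text
rim z 101.49066667079424 2821
lens circ 257 (array([639.93, 168.35,  39.19]), np.float64(0.26))
lens circ 198 (array([639.74, 168.48,  30.19]), np.float64(0.24))
med rim plane fit [-1.28042890e-04 -1.49723524e-03  1.01466915e+02]
flange z 188.62125478702276 5906 [-6.45011890e-03  2.90149040e-02  1.88381827e+02]
flange 156 (array([684.32, 118.39,  34.96]), np.float64(2.78))
```

```bash
python3 - <<'E'
from h import *
from scipy.optimize import least_squares
f=np.load("w3.npz"); c={k:f[k] for k in ("camera_matrix","k1","R","t")}; c["k1"]=float(c["k1"]); p,d=f["p"],f["d"]; P=cloud(c,d)
m=((P[...,2]>150)&(d>0)).astype(np.uint8); m[280:]=0
pts=[]
for r in range(192,262):
    u=np.flatnonzero(m[r,240:390])+240
    if len(u)>20: pts+= [(u[0]-.5,r),(u[-1]+.5,r)]
for u in range(290,342): 
    v=np.flatnonzero(m[180:230,u]); pts.append((u,v[0]+179.5))
pts=np.array(pts); W=toworld(c,pts,188.9)[:,:2]
r=least_squares(lambda x:np.hypot(*(W-x[:2]).T)-x[2],[687,117,36],loss="soft_l1",f_scale=.3); print(r.x,np.abs(r.fun).mean())
k=m.astype(bool)&(np.hypot(P[...,0]-687,P[...,1]-117)<36); v,u=np.nonzero(k); s=(v<228)
Q=P[k][s]; print(np.linalg.lstsq(np.c_[Q[:,:2]-r.x[:2],np.ones(len(Q))],Q[:,2],rcond=None)[0], Q[:,2].std())
E
```

```text
[684.58513338 118.20651116  35.60910099] 0.1430900051282866
[-1.25802392e-02  3.42557722e-02  1.88292730e+02] 0.6859218754989493
```

```bash
python3 -m crank '[[10,20,0,0,0,0,0],[10,45,1,10,0,0,0],[10,60,1,30,0,0,0],[10,66,2,50,0,0,0],[10,67,2,60,0,0,0],[10,67,2,60,0,0,0],[10,67,2,60,0,0,0]]'
python3 - <<'E'
from h import *
plan([642.2,167.9,130],2.321)
p,d=optics.camera("wrist");q,e=optics.camera("side"); 
a=cv2.resize(p[140:330,200:430],None,fx=2,fy=2); b=cv2.resize(q[180:280,230:330],None,fx=3.3,fy=3.3,interpolation=cv2.INTER_CUBIC)
m=np.zeros((380,800,3),np.uint8); m[:,:460]=a; m[:330,465:795]=b; cv2.imwrite("pics/w4.png",m[:,:,::-1])
E
```

```text
clock: 6.05
eef_pos: [643.6, 167.2, 133.4]
eef_rot: [3.141, 0.001, 2.32]
wrist_force: [0.4, -0.1, 0.1]
finger_gap: 24.1
finger_force: 29.8
clock 6.05 pos [643.6 167.2 133.4] rot [3.1407e+00 6.0000e-04 2.3200e+00] gap 24.1
shift [ 1.4 -0.5  3.4] turn [ 0.001  0.001 -0.001]
```

View pics/w4.png

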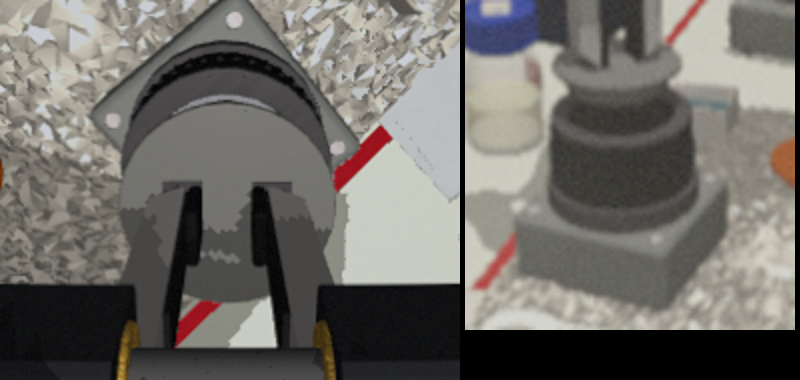

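The cap hangs right over the lens, well centred in both views. I descend in small steps while watching the force.

```bash
python3 -m crank '[[10,1,0,4,0,0,0],[10,1,0,8,0,0,0],[10,1,0,8,0,0,0],[10,1,0,8,0,0,0]]'
python3 -c "
from h import *
plan([642.2,167.9,120],2.321)"
```

```text
clock: 6.55
eef_pos: [642.5, 168.7, 124.3]
eef_rot: [-3.141, -0.0, 2.321]
wrist_force: [0.7, 0.1, -0.4]
finger_gap: 23.5
finger_force: 29.8
clock 6.55 pos [642.5 168.7 124.3] rot [-3.1413e+00 -1.0000e-04  2.3208e+00] gap 23.5
shift [-0.4 -0.7  4.3] turn [-0. -0. -0.]
```

```bash
for i in 1; do python3 -m crank '[[10,0,-0.5,1.5,0,0,0],[10,0,-0.5,3,0,0,0],[10,0,-0.5,3,0,0,0]]'; python3 -m crank '[[10,0,0,1,0,0,0],[10,0,0,2,0,0,0],[10,0,0,2,0,0,0]]'; done
```

```text
clock: 6.85
eef_pos: [642.0, 168.4, 121.2]
eef_rot: [-3.141, -0.0, 2.321]
wrist_force: [-0.3, -0.1, -0.9]
finger_gap: 23.8
finger_force: 29.8
clock: 7.15
eef_pos: [642.1, 168.3, 119.3]
eef_rot: [-3.141, -0.0, 2.321]
wrist_force: [0.2, 0.3, -0.7]
finger_gap: 23.9
finger_force: 29.8
```

```bash
python3 -m crank '[[10,0,0,1,0,0,0],[10,0,0,1.5,0,0,0],[10,0,0,1.5,0,0,0]]'; python3 -m crank '[[10,0,0,1,0,0,0],[10,0,0,1.5,0,0,0],[10,0,0,1.5,0,0,0]]'
```

```text
clock: 7.45
eef_pos: [642.1, 168.4, 117.8]
eef_rot: [-3.141, -0.0, 2.321]
wrist_force: [-0.9, 0.1, -0.1]
finger_gap: 23.6
finger_force: 29.8
clock: 7.75
eef_pos: [642.1, 168.3, 116.3]
eef_rot: [-3.141, -0.0, 2.321]
wrist_force: [-0.0, -0.2, -0.6]
finger_gap: 23.6
finger_force: 29.8
```

```bash
python3 -m crank '[[10,0,0,1,0,0,0],[10,0,0,2,0,0,0],[10,0,0,2,0,0,0]]'; python3 -m crank '[[10,0,0,1,0,0,0],[10,0,0,1.5,0,0,0],[10,0,0,1.5,0,0,0]]'; python3 -m crank '[[10,0,0,1,0,0,0],[10,0,0,1,0,0,0]]'
```

```text
clock: 8.05
eef_pos: [642.1, 168.4, 114.2]
eef_rot: [-3.141, -0.0, 2.321]
wrist_force: [-0.0, 0.2, -0.2]
finger_gap: 23.7
finger_force: 29.8
clock: 8.35
eef_pos: [642.1, 168.4, 112.8]
eef_rot: [-3.141, -0.0, 2.321]
wrist_force: [-0.4, -0.3, -1.3]
finger_gap: 23.7
finger_force: 29.8
clock: 8.55
eef_pos: [642.2, 168.4, 112.3]
eef_rot: [3.141, 0.0, 2.321]
wrist_force: [-1.2, 0.3, 3.5]
finger_gap: 23.6
finger_force: 29.8
```

```bash
for i in 1; do python3 -m crank '[[10,0,0,1,0,0,0],[10,0,0,1,0,0,0]]'; python3 -m crank '[[10,0,0,1,0,0,0],[10,0,0,1,0,0,0]]';python3 -m crank '[[10,0,0,0.7,0,0,0],[10,0,0,0.7,0,0,0]]'; done | grep -E 'eef_pos|wrist|gap'
```

```text
eef_pos: [642.2, 168.4, 111.3]
wrist_force: [-1.1, -0.2, 6.1]
finger_gap: 23.9
eef_pos: [642.3, 168.5, 110.4]
wrist_force: [-1.4, 1.0, 6.0]
finger_gap: 23.9
eef_pos: [642.3, 168.5, 109.9]
wrist_force: [-2.4, 1.0, 8.1]
finger_gap: 23.8
```

```bash
for i in 1; do python3 -m crank '[[10,0,0,0.7,0,0,0],[10,0,0,0.7,0,0,0]]'; python3 -m crank '[[10,0,0,0.6,0,0,0],[10,0,0,0.6,0,0,0]]';python3 -m crank '[[10,0,0,0.5,0,0,0],[10,0,0,0.5,0,0,0]]'; done | grep -E 'eef_pos|wrist|gap'
```

```text
eef_pos: [642.3, 168.5, 109.3]
wrist_force: [-2.9, 0.6, 8.4]
finger_gap: 23.8
eef_pos: [642.4, 168.5, 108.9]
wrist_force: [-3.4, -0.1, 8.9]
finger_gap: 23.5
eef_pos: [642.4, 168.5, 108.5]
wrist_force: [-3.9, -0.2, 10.5]
finger_gap: 23.8
```

```bash
for i in 1; do python3 -m crank '[[10,0,0,0.5,0,0,0],[10,0,0,0.5,0,0,0]]'; python3 -m crank '[[10,0,0,0.4,0,0,0],[10,0,0,0.4,0,0,0]]'; done | grep -E 'eef_pos|wrist|gap'
```

```text
eef_pos: [642.5, 168.6, 108.1]
wrist_force: [-2.7, 1.4, 9.8]
finger_gap: 23.8
eef_pos: [642.5, 168.6, 108.0]
wrist_force: [-3.1, 0.8, 11.2]
finger_gap: 23.8
```

```bash
for i in 1; do python3 -m crank '[[10,0,0,0.5,0,0,0],[10,0,0,0.5,0,0,0]]'; python3 -m crank '[[10,0,0,0.4,0,0,0],[10,0,0,0.4,0,0,0]]'; done | grep -E 'eef_pos|wrist|gap'
```

```text
eef_pos: [642.6, 168.7, 107.7]
wrist_force: [-3.1, 0.7, 13.1]
finger_gap: 23.8
eef_pos: [642.6, 168.8, 107.6]
wrist_force: [-5.2, 1.8, 14.8]
finger_gap: 23.7
```

```bash
python3 -m crank '[[10,0,0,0.4,0,0,0],[10,0,0,0.4,0,0,0]]'
python3 - <<'E'
from h import *
p,d=optics.camera("wrist");q,e=optics.camera("side"); 
a=cv2.resize(p[140:330,200:430],None,fx=2,fy=2); b=cv2.resize(q[180:280,230:330],None,fx=3.3,fy=3.3,interpolation=cv2.INTER_CUBIC)
m=np.zeros((380,800,3),np.uint8); m[:,:460]=a; m[:330,465:795]=b; cv2.imwrite("pics/w5.png",m[:,:,::-1])
E
```

```text
clock: 10.75
eef_pos: [642.7, 168.8, 107.5]
eef_rot: [3.139, 0.001, 2.321]
wrist_force: [-6.6, 1.1, 17.7]
finger_gap: 23.8
finger_force: 30.1
```

View pics/w5.png

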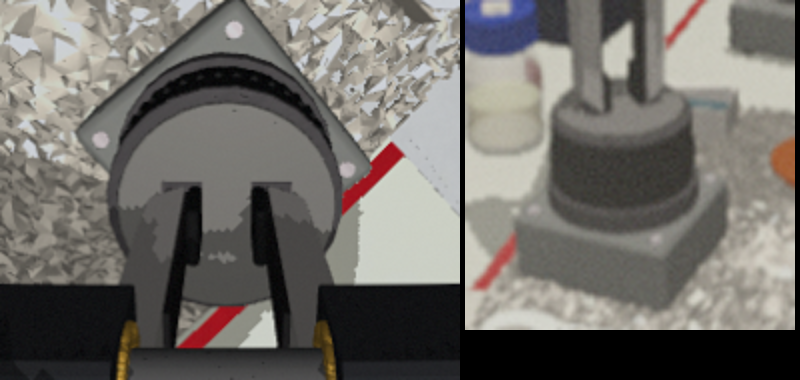

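The side view shows the flange sitting on the rim. The force is rising stiffly past 12 N, so the cap is home. I open gently in place.

```bash
python3 -m crank '[[28,0,0,0,0,0,0],[30,0,0,0,0,0,0],[32,0,0,0,0,0,0],[34,0,0,0,0,0,0],[36,0,0,0,0,0,0],[38,0,0,0,0,0,0],[42,0,0,0,0,0,0],[46,0,0,0,0,0,0],[48,0,0,0,0,0,0],[48,0,0,0,0,0,0]]'
```

```text
clock: 11.85
eef_pos: [643.0, 168.6, 106.5]
eef_rot: [3.139, 0.002, 2.321]
wrist_force: [0.7, 2.3, 8.9]
finger_gap: 45.1
finger_force: 4.2
```

```bash
python3 -m crank '[[48,0,0,-2,0,0,0],[48,0,0,-4,0,0,0],[48,0,0,-6,0,0,0],[48,0,0,-6,0,0,0]]'; python3 -m crank '[[60,0,0,-15,0,0,0],[60,0,0,-40,0,0,0],[60,0,0,-80,0,0,0],[60,0,0,-110,0,0,0],[60,0,0,-120,0,0,0],[60,0,0,-120,0,0,0]]'
python3 - <<'E'
from h import *
import time
c=optics.calibration("wrist");p,d=optics.camera("wrist");q,e=optics.camera("side")
a=cv2.resize(p[140:330,200:430],None,fx=2,fy=2); b=cv2.resize(q[180:280,230:330],None,fx=3.3,fy=3.3,interpolation=cv2.INTER_CUBIC)
m=np.zeros((380,800,3),np.uint8); m[:,:460]=a; m[:330,465:795]=b; cv2.imwrite("pics/w6.png",m[:,:,::-1])
c=optics.calibration("top");p,d=optics.camera("top");
for P in (cloud(optics.calibration("wrist"),optics.camera("wrist")[1]),cloud(optics.calibration("side"),e)):
    r=np.hypot(P[...,0]-640,P[...,1]-168.4)
    for lo,hi in ((95,114),(114,140)):
        k=(r<40)&(P[...,2]>lo)&(P[...,2]<hi)
        if k.sum()>10: print(lo,hi,k.sum(),np.median(P[k],0).round(1),[np.round(x,1) for x in cv2.minAreaRect(P[k][:,:2].astype(np.float32))], np.percentile(P[k][:,2],[10,90]).round(1), np.linalg.lstsq(np.c_[P[k][:,:2]-[640,168],np.ones(k.sum())],P[k][:,2],rcond=None)[0].round(3))
E
```

```text
clock: 12.25
eef_pos: [642.1, 168.3, 111.2]
eef_rot: [-3.141, -0.0, 2.321]
wrist_force: [-0.5, -0.4, 0.6]
finger_gap: 45.2
finger_force: 0.0
clock: 12.85
eef_pos: [642.5, 168.4, 232.9]
eef_rot: [3.139, 0.001, 2.321]
wrist_force: [0.2, 0.7, 0.1]
finger_gap: 56.5
finger_force: 0.0
95 114 4039 [637.4 171.  108.2] [array([639.5, 168.4]), array([78.5, 78.8]), np.float64(2.1)] [101.7 109.2] [ 3.10000e-02 -2.10000e-02  1.07345e+02]
114 140 223 [635.2 165.5 129.9] [array([640.5, 168.4]), array([35.3, 18.2]), np.float64(43.1)] [123.5 131. ] [  0.239  -0.246 129.086]
95 114 751 [633.9 184.3 107.3] [array([639.7, 172.9]), array([70.6, 77.7]), np.float64(89.9)] [ 99.7 108.4] [ 5.90000e-02 -1.03000e-01  1.06927e+02]
114 140 105 [637.5 167.3 122.9] [array([641.8, 170. ]), array([34.2, 19.8]), np.float64(42.5)] [115.9 129.3] [ 5.30000e-02 -3.50000e-02  1.23043e+02]
```

View pics/w6.png

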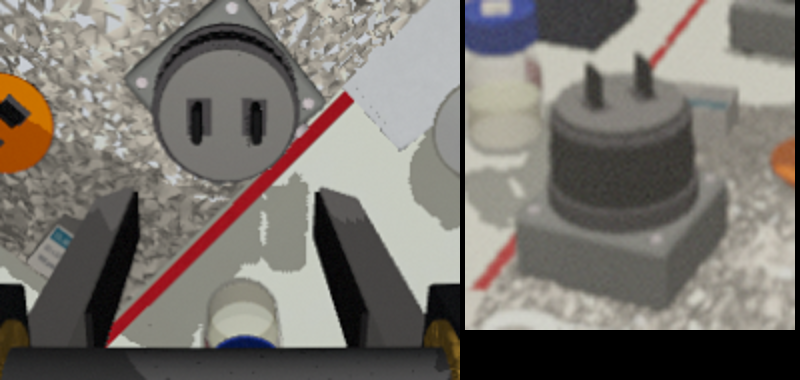

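The cap is latched. The tabs measure about 35 mm across, which is free, and the flange top is at about 108 mm, 2.5 mm above home as expected with the seal at 0.0015. I'll check level on the flange only, then hand in.

```bash
python3 - <<'E'
from h import *
P=cloud(optics.calibration("wrist"),optics.camera("wrist")[1]); r=np.hypot(P[...,0]-639.8,P[...,1]-168.4)
k=(r<33)&(abs(P[...,2]-108)<3); print(k.sum(),np.linalg.lstsq(np.c_[P[k][:,:2]-[640,168],np.ones(k.sum())],P[k][:,2],rcond=None)[0].round(4))
s=manip.read_state(); print(s["clock"],s["finger_force"]); print(manip.sign_off())
E
```

```text
2849 [-0.00000e+00 -6.00000e-04  1.08386e+02]
13.1 0.0
the job is handed in; nothing more can be done
None
```

The cap is latched in the large lens: centred, level to within 0.001 rad and with both tabs sprung free. I handed the job in at 13.1 s with the gripper clear. The hand-in call returned no verdict.

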